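# Put the reference bar back in its case

## Robot

A 6-joint arm with a two-finger parallel gripper is mounted at the origin on the work surface. World frame = base frame: x ahead of the robot, y to its left, z up, the work surface at z = 0. Lengths are in m, angles in rad, forces in N, time in s.
With the tool pointing down it reaches from about 0.375 to 0.9 m from the base axis. Payload 3.1 kg.
Tool frame: the origin (TCP) lies between the finger pads, 19 mm behind the fingertips; this is the grasp point; z points along the fingers, y is the line along which they close (so a half turn about z gives the same grasp; the last joint's range is limited). The gripper opens to 87 mm and grips with 3 to 60 N. Pads are 19 mm wide; open, the fingers measure 117 mm over their backs; the gripper's body (75 mm by 190 mm) begins 51 mm behind the grasp point.
Start: joints at [-1.45, 0.527, 1.433, -0, 1.181, -0.178], TCP at [0.185, -0.597, 0.241] pointing down, gripper open.
Joint ranges: [-3.08, 3.08], [-0.75, 2.2], [0.22, 2.44], [-1.43, 4.57], [0, 2.65], [-2.85, 2.85]. Speed limits (rad/s): [2.79, 2.79, 3.14, 3.14, 3.14, 3.14].

## Interface

Orientations are given as a unit quaternion [x, y, z, w].
In Python, from rig import robot gives the robot as it stands.
- The arm moves only by the tool move_arm, never from a script. Its argument "motion" is text: rows parted by semicolons, each of 5 numbers parted by spaces: the opening, from -1 (shut) to 1 (fully open), then the shift along the tool's x, y, z normalised to -1 to 1, where 1 is 0.2 m, then the turn about the tool's z normalised to -1 to 1, where 1 is pi rad. A call has 1 to 12 rows; each row is the pose to reach, as a shift and turn from the pose commanded when the call began, along the tool's axes at that moment, turning the shorter way round; what a row does not reach only later rows make up. A row lasts 1/12 s, in which the tool goes at most 41.7 mm and 7.16 degrees, less where a joint would pass 70% of its speed; a pose out of reach is approached as far as the arm can. A call with a number of a shift or a turn outside -1 to 1 is refused whole. A call with a gripper value outside its range is refused whole. The fingers move at their own pace and stop on an object; "newtons" is the grip in N (left out, the last holds). Time passes only in rows, so rows that repeat a pose let the fingers close. It gives the time, the measured TCP pose, the force, the opening and the grip force at its end, in the units of the state.
- robot.get_obs(): the state, without advancing time (a new reading comes with each control period).
- robot.camera(name): name is "side" or "top" or "wrist"; returns (picture, depth): 420x560x3 uint8, red, green, blue; 420x560 float32, m along the optical axis (not along the pixel's ray), 0 where there is no reading.
- robot.camera_model(name): a dict with "mtx" (3x3 intrinsics, pixels), "position" and "attitude" of the camera in the world. Camera axes: x right, y down, z forward; pixel columns grow to the right and rows downward; lengths in m; the calibration is good to about 2 mm. The wrist camera is an equidistant fisheye: a pixel r from the principal point sees the ray r / f radians off the axis. A picture is of the moment at which its call begins: read the wrist's pose just before it. camera_model takes no time and is no camera call; for the wrist camera it gives the pose at the moment of the call.
- robot.hand_in(): hands the job in; it is judged then, once.
The state is a dict: "time": time; "q": joint angles; "joint_velocities": joint speeds; "joint_torque": joint torques, N m; "position": TCP position; "tool_rot": TCP orientation; "ft_force": force on the tool from outside, world axes, zero at the start; "moment": the same for the moment, N m; "grip_width": finger opening in m; "grip_force": force on a finger pad.
Only numpy, scipy, OpenCV 4.12 (cv2) and the standard library are available. Lean on these libraries where they do the work, as an engineer would, in place of code of your own. Each camera call takes 0.05 s, during which the arm holds its last target. There are 200 camera calls.

## Task

Put the reference bar away: lift the lid of the wooden case all the way open until it rests on its stop, then take the bar from the steel tray and set it down gently, flat and lengthwise, in the one empty pocket of the case (the one that shows its red lining). Leave the lid open on its stop, and do not disturb the two bars already in the case or the other things on the bench.

Things in the scene. Friction and masses are not known exactly. Their poses are not given: they have to be found in the camera images.
- case: fixed dark wooden case, base 190 (x, depth) x 330 (y, width) x 55 high, walls 8; origin at the centre of its underside; x points from its front (brass tab, robot side) to its hinged back. Inside, a pale insert, top 28 above the table, has three pockets centred at x = +17, y = -85, 0, +85, each 130 (x) x 42 (y) and 8 deep (floor 20 above the table); two hold bars, one is empty.
- lid (a joint): lid angle, rad: 0 closed, 1.0 fully open on its stop. Hinged along the top of the case's back wall; a stiff friction hinge (0.5 N m) holds it wherever it is left. Starts shut or slightly ajar. On its stop the lid leans over the pockets, 57 degrees up from level: a tool pointing straight down does not fit under it.
- lid_hinge (a point): point on the hinge line, middle of the lid's back lower edge; axes of the lid. In the closed lid the lid's x axis is the case's x; the lid extends 190 towards -x from here and is a 25 thick shallow box open below (walls 17 high under an 8 top)
- lid_handle (a point): grip point in the brass pull tab at the middle of the lid's front edge; moves with the lid, 224 (-x) from the hinge and 12 above the lid's lower edge. The tab is 36 wide (y), 14 thick, and sticks out 52 in front of the lid; this point is 34 in front of the lid and mid-width, mid-thickness
- bar: the reference bar to put away: blue bar with a pale glass top and silver ends, 110 long (x) x 28 wide (y) x 38 high, 0.28 kg, origin at the centre of its underside, z up; both ends alike; lies on the steel tray
- pad: red lining on the floor of the empty pocket, look only, 126 x 38; origin at the centre of the pocket floor, axes as the case's
- tray: fixed flat steel tray, 160 (x) x 140 (y), floor 3 above the table, rim 7 high; origin at the centre of its underside; stands left or right of the case
- bar_a: bar like the one to put away, already in a pocket; origin at the centre of its underside
- bar_b: second bar already in a pocket; origin at the centre of its underside
- tissue_box: grey tissue box 170 x 115 x 75 high, on the other side of the case from the tray; origin at the centre of its underside
- wash_bottle: white wash bottle, 68 diameter, 170 high, with a bent spout reaching 59 to one side; origin at the centre of its underside
- jar: amber jar with a black cap, 64 diameter, 90 high; origin at the centre of its underside
- lens_cell: black lens cell, a disc 64 diameter, 14 high, lying nearer the robot than the case; origin at the centre of its underside
- driver: screwdriver with an orange handle, 170 long, 26 thick, lying nearer the robot than the case; origin at its middle, on the table
Not all that is in view belongs to the job. What is shaped like the bar but yellow is not meant.

How it is judged:
By the outcome, as a careful person would: the job done as asked, in the order asked, and still so for the second after the job is handed in, with the robot touching nothing.
It also fails if it takes over 67 s, if anything falls off the work surface, if the arm or the gripper's body presses on something with over 40 N, if the wrist force passes 120 N, or if a joint passes its speed limit or range.

## Working session

There is one attempt and no reset: what is moved stays moved. The work goes in short steps, Python scripts to look and compute and a tool call to move; the robot and the scene stay as the last step left them, time stands still between calls to the robot, and variables do not carry over. Pictures are saved under pics/ and viewed, at most 11 in all, crops included, and the job is handed in when it is done.

Besides the shell and the picture viewer there is one more tool, called after "Call:" by a JSON object that holds its "op" and its "data". move_arm: Moves the arm, as the interface text tells. Its arguments: {"type":"object","properties":{"motion":{"type":"string"},"newtons":{"type":"number"}},"required":["motion"]}

```bash
ls; mkdir -p pics; cat > h.py <<'E'
import numpy as np, cv2
from rig import robot
from scipy.spatial.transform import Rotation as R
def cam(n):
    m=robot.camera_model(n); im,d=robot.camera(n); return im,d,m
def att(m):
    a=np.array(m["attitude"],float); return a if a.shape==(3,3) else R.from_quat(a).as_matrix()
def cloud(d,m):
    K=np.array(m["mtx"]); v,u=np.indices(d.shape)
    p=np.stack([(u-K[0,2])/K[0,0]*d,(v-K[1,2])/K[1,1]*d,d],-1)
    return p@att(m).T+np.array(m["position"])
E
python3 - <<'E'
from h import *
for n in("top","side"):
    im,d,m=cam(n); np.savez(f"{n}0.npz",im=im,d=d,P=cloud(d,m)); cv2.imwrite(f"pics/{n}0.png",im[:,:,::-1]); print(n,m)
o=robot.get_obs();print(o)
E
```

```text
pics
top {'mtx': array([[402.16434036,   0.        , 270.65856169],
       [  0.        , 402.16434036, 208.47431589],
       [  0.        ,   0.        ,   1.        ]]), 'position': array([ 0.42819498, -0.01871965,  1.2265972 ]), 'attitude': array([ 0.70761547, -0.70443557,  0.03439558, -0.0432183 ])}
side {'mtx': array([[521.02673752,   0.        , 278.08631876],
       [  0.        , 521.02673752, 208.09580747],
       [  0.        ,   0.        ,   1.        ]]), 'position': array([0.03568114, 1.43228978, 1.01672796]), 'attitude': array([-0.15102508,  0.85781815, -0.48372535,  0.08572771])}
{'time': 0.1, 'q': array([-1.44951821e+00,  5.28367014e-01,  1.43377321e+00, -1.26838960e-05,
        1.18143070e+00, -1.78489261e-01]), 'joint_velocities': array([ 0.00029543, -0.00180303, -0.00191092,  0.00153199,  0.00011796,
       -0.00021532]), 'joint_torque': array([ 1.61731332e-04, -4.40984488e+01, -1.77150536e+01,  6.34357240e-02,
        5.33721631e-02, -3.58651528e-05]), 'position': array([ 0.18451483, -0.59648106,  0.24037358]), 'tool_rot': array([ 9.88787608e-01,  1.49325442e-01,  2.24283793e-05, -9.88895894e-04]), 'ft_force': array([-1.32491652, -0.01607193, -0.05498002]), 'moment': array([ 0.01467745, -0.01201997, -0.01211111]), 'grip_force': 0.0, 'grip_width': 0.08715503648988684}
```

View pics/top0.png

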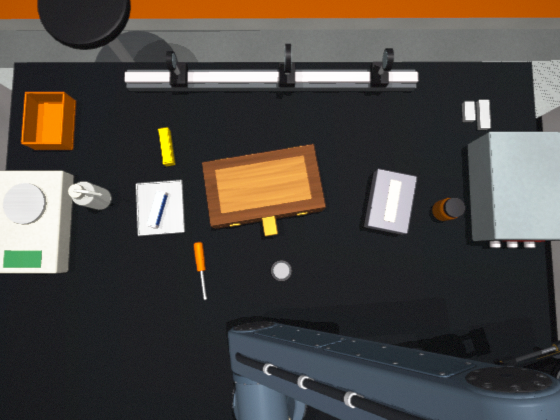

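View pics/side0.png

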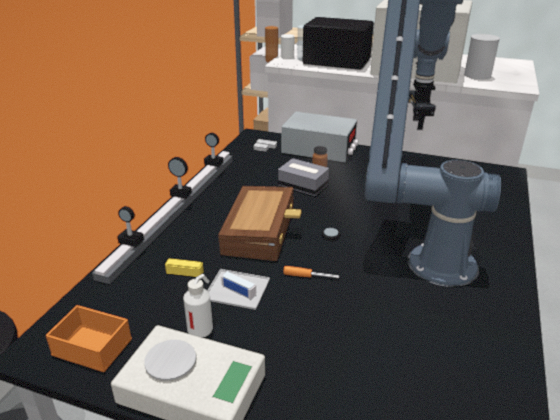

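The top view shows the case at (265,187) with its brass tab at (270,226), slightly yawed, and the tray at (160,208) holding the blue and pale bar at (159,210). These could be taken for the bar: the yellow block (166,147), the white blocks (476,112) and the tissue box slot (393,200). By description, I choose the blue bar at (159,210). The driver is at (200,268) and the lens cell at (281,270).

```bash
cat > m.py <<'E'
from h import *
def rect(P,mask,name):
    p=P[mask]; 
    r=cv2.minAreaRect((p[:,:2]*1000).astype(np.float32)); print(name,len(p),"c",np.round(r[0],1),"size",np.round(r[1],1),"ang",round(r[2],2),"z",np.round(np.percentile(p[:,2],[5,50,95])*1000,1)); return p
T=np.load("top0.npz"); im,P=T["im"],T["P"]; z=P[...,2]
v,u=np.indices(z.shape)
def box(a,b,c,d): return (u>=a)&(u<b)&(v>=c)&(v<d)
print("table z",np.median(z[box(300,400,260,300)]))
rect(P,box(140,180,185,230)&(z>.03)&(z<.06),"bar")
rect(P,box(125,195,170,245)&(z>.002)&(z<.02)&(im.min(-1)>90),"tray")
case=box(195,335,135,245)&(z>.05); c=rect(P,case,"case")
tab=box(255,285,215,240)&(im[...,0]>150)&(im[...,2]<120)&(z>.03); t=rect(P,tab,"tab")
A=np.c_[c[:,:2],np.ones(len(c))]; top=c[c[:,2]>.07]
A=np.c_[top[:,:2],np.ones(len(top))]; s=np.linalg.lstsq(A,top[:,2],rcond=None)[0]; print("lid plane",s,np.std(A@s-top[:,2]))
rect(P,box(195,335,135,245)&(z>.07),"lidtop")
A=np.c_[t[:,:2],np.ones(len(t))]; print(np.median(t,0))
for n,b in dict(bottle=(65,115,175,215),driver=(190,212,238,302),lens=(268,296,258,285),yellow=(155,178,122,170),tissue=(360,420,165,240),rail=(120,420,65,95)).items(): rect(P,box(*b)&(z>.008),n)
S=np.load("side0.npz"); Q=S["P"]; si=S["im"]
vv,uu=np.indices(Q.shape[:2])
sb=(uu>215)&(uu<262)&(vv>265)&(vv<302)&(Q[...,2]>.012)&(Q[...,2]<.06); rect(Q,sb,"bar side")
st=(uu>282)&(uu<304)&(vv>206)&(vv<222)&(si[...,0]>120)&(si[...,2]<110)&(Q[...,2]>.03); rect(Q,st,"tab side")
k=4; cr=cv2.resize(im[130:245,120:290],None,fx=k,fy=k,interpolation=cv2.INTER_CUBIC); cv2.imwrite("pics/crop0.png",cr[:,:,::-1])
E
python3 m.py
```

```text
table z 0.000613700064996392
bar 359 c [559.2 339.9] size [ 29.2 110.2] ang 75.53 z [33.3 40.6 44.3]
tray 1463 c [565.5 338.4] size [163.5 144.8] ang 4.12 z [2.3 4.5 9.2]
case 7893 c [575.8  12. ] size [301.2 329.9] ang 9.58 z [79.8 88.3 95.1]
tab 259 c [491.5  -8.7] size [121.1  48.2] ang 28.15 z [86.2 90.5 94.7]
lid plane [-0.59273876 -0.10751361  0.46573043] 0.10350488240386108
lidtop 7785 c [573.1  11.5] size [295.9 329.9] ang 9.57 z [80.3 88.4 95.1]
[5.09132333e-01 3.41215361e-04 9.04727258e-02]
bottle 1091 c [492.1 317.1] size [673.8 115.8] ang 69.48 z [ 14.3 101.3 162.4]
driver 305 c [363.3 114.2] size [245.8 164.8] ang 82.19 z [12.5 22.4 28.9]
lens 363 c [380.7 -29.5] size [75.2 62. ] ang 52.29 z [11.6 16.  20.2]
yellow 404 c [596.8 183. ] size [519.6  79.8] ang 41.38 z [14.5 36.5 41.9]
tissue 2703 c [ 559.  -219.2] size [197.3 436.1] ang 8.79 z [32.4 75.1 79.2]
rail 6326 c [932.4  28.8] size [720.6 711.9] ang 50.03 z [16.1 39.9 72.8]
bar side 462 c [562.5 332.5] size [107.8 138.8] ang 18.74 z [14.7 35.9 43.1]
tab side 81 c [520.5 -31.5] size [ 58.1 123.3] ang 19.5 z [68.2 88.6 94.1]
```

View pics/crop0.png

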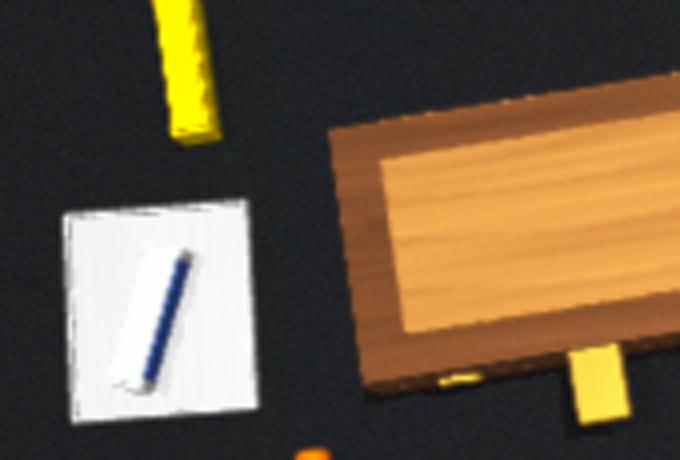

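The crop confirms the blue bar with its pale top, tilted in the tray at crop pixels about (150,320), the yellow decoy above it, and the brass tab at (600,385).

```bash
cat > m2.py <<'E'
from h import *
T=np.load("top0.npz"); im,P=T["im"],T["P"]; z=P[...,2]; ok=(T["d"]>0)&(z<.2)
v,u=np.indices(z.shape)
def box(a,b,c,d): return (u>=a)&(u<b)&(v>=c)&(v<d)&ok
def rect(mask,name):
    from scipy.ndimage import binary_opening,label
    mask=binary_opening(mask,np.ones((2,2))); l,n=label(mask)
    mask=l==1+np.argmax([np.sum(l==i+1) for i in range(n)])
    p=P[mask]; r=cv2.minAreaRect((p[:,:2]*1000).astype(np.float32)); print(name,len(p),"c",np.round(r[0],1),"size",np.round(r[1],1),"ang",round(r[2],2),"z",np.round(np.percentile(p[:,2],[5,50,95])*1000,1)); return p
hsv=cv2.cvtColor(im,cv2.COLOR_RGB2HSV)
bm=box(140,180,185,230)&(z>.03)&(z<.06); b=rect(bm,"bar")
top=rect(box(195,335,135,235)&(z>.072),"lid+tab")
isx=(hsv[...,0]>22)&(hsv[...,0]<32)&(hsv[...,1]>130)&(hsv[...,2]>150)
t=rect(box(255,285,215,240)&isx&(z>.07),"tab")
l=rect(box(195,335,135,216)&(z>.07),"lid only")
A=np.c_[l[:,:2],np.ones(len(l))]; s=np.linalg.lstsq(A,l[:,2],rcond=None)[0]; r=A@s-l[:,2]; k=abs(r)<.008; s=np.linalg.lstsq(A[k],l[k,2],rcond=None)[0]; print("lid plane",s,np.std(r[k]))
r=cv2.minAreaRect((top[:,:2]*1000).astype(np.float32)); 
for n,b in dict(bottle=(65,115,175,215),driver=(190,212,238,302),lens=(268,296,258,285),yellow=(155,178,122,170),tissue=(360,420,165,240),rail=(120,420,65,95),lidback=(195,335,135,190)).items(): rect(box(*b)&(z>.008),n)
E
python3 m2.py
```

```text
bar 354 c [559.2 339.5] size [ 28.2 110.2] ang 76.57 z [33.6 40.6 44.3]
lid+tab 7696 c [599.1  15.9] size [243.1 329.9] ang 9.57 z [80.4 88.4 94.8]
tab 196 c [505.6  -0.6] size [48.5 32.1] ang 9.51 z [86.5 90.2 93.8]
lid only 7086 c [624.2  20.1] size [192.2 329.9] ang 9.58 z [80.3 88.1 94.6]
lid plane [-0.07079818 -0.01159021  0.13238439] 0.0021973847775719293
bottle 1077 c [603.5 541.3] size [123.6 145.8] ang 1.15 z [ 14.4 100.8 161.3]
driver 299 c [376.2 206.1] size [166.8  25.3] ang 7.22 z [12.7 22.4 28.7]
lens 355 c [377.4 -35. ] size [59.2 59.9] ang 0.02 z [11.6 16.  20. ]
yellow 396 c [751.6 319.7] size [111.3  29.2] ang 9.71 z [14.7 36.5 41.6]
tissue 2685 c [ 579.1 -352.2] size [117.  171.3] ang 79.07 z [32.8 75.  79.1]
rail 6256 c [9.637e+02 4.000e-01] size [ 69.8 900.3] ang 0.05 z [16.8 39.9 72.4]
lidback 4232 c [674.7  24.7] size [136.2 343.5] ang 0.98 z [79.6 85.4 90.7]
```

```bash
cat >> h.py <<'E'
def go(*targets, yaw=None, base=None):
    """targets: world xyz; yaw of tool x (deg). prints normalised tool-frame shift & turn from present pose"""
    o=robot.get_obs(); p=np.array(o["position"]); M=R.from_quat(o["tool_rot"]).as_matrix()
    cy=np.degrees(np.arctan2(M[1,0],M[0,0]))
    print("t",round(o["time"],2),"p",p.round(4),"yaw",round(cy,2),"tilt",np.degrees(np.arccos(-M[2,2])).round(2),"f",np.round(o["ft_force"],1),"w",round(o["grip_width"],4),"gf",round(o["grip_force"],1))
    tn=0 if yaw is None else -((yaw-cy+180)%360-180)/180
    for t in targets: print(np.round(M.T@(np.array(t)-p)/.2,3),round(tn,4))
PSI=np.radians(9.57); H=np.array([.7159,.0356,.055]); C=H-[.095*np.cos(PSI),.095*np.sin(PSI),.055]
def case(x,y,z): c,s=np.cos(PSI),np.sin(PSI); return C+[c*x-s*y,s*x+c*y,z]
def handle(th): return case(.095-.224*np.cos(th)+.012*np.sin(th),0,.055+.224*np.sin(th)+.012*np.cos(th))
E
python3 - <<'E'
from h import *
Q=np.load("side0.npz"); P=Q["P"]; ok=Q["d"]>0
M=R.from_quat(robot.get_obs()["tool_rot"]).as_matrix(); p=np.array(robot.get_obs()["position"])
L=(P-p)@M; ok&=(abs(L[...,0])<.2)&(abs(L[...,1])<.2)&(L[...,2]>-.5)&(L[...,2]<.05)
l=L[ok]*1000
for a in range(20,-420,-15):
    s=l[(l[:,2]<a)&(l[:,2]>a-15)]
    if len(s): print(-a,len(s),np.percentile(s[:,0],[2,98]).round(),np.percentile(s[:,1],[2,98]).round())
print(robot.camera_model("wrist"), handle(.072))
go(handle(.072)+[0,0,.15],yaw=9.57)
E
```

```text
-20 39 [-14.   7.] [-57.  55.]
-5 29 [-13.   8.] [-59.  48.]
10 22 [-14.   8.] [-67. -43.]
25 19 [-13.   9.] [-65. -50.]
40 22 [-38.  32.] [-90.  51.]
55 122 [-38.  35.] [-95.  53.]
70 95 [-38.  34.] [-102.   77.]
85 182 [-34.  34.] [-101.   86.]
100 70 [-24.  24.] [-59.   5.]
115 59 [-25.  22.] [-62.   8.]
130 58 [-35.  33.] [-60. -19.]
145 118 [-37.  35.] [-57.  -1.]
160 74 [-33.  32.] [-37.  -0.]
175 71 [-35.  31.] [-42.  -4.]
190 81 [-32.  32.] [-40.  -5.]
205 75 [-32.  31.] [-38.   3.]
220 77 [-31.  30.] [-41.  18.]
235 80 [-34.  36.] [-40.  -3.]
250 92 [-46.  48.] [-51.  -8.]
265 50 [-42.  59.] [-86. -24.]
280 18 [-40.  66.] [-124.  -84.]
295 66 [-31.  72.] [-170. -123.]
310 132 [-28.  74.] [-175. -138.]
325 121 [-29.  76.] [-186. -143.]
340 128 [-28.  76.] [-198. -138.]
355 71 [-30.  74.] [-200. -124.]
370 18 [-31.  78.] [-199. -107.]
385 2 [79. 79.] [-199. -196.]
{'mtx': array([[325.1922621 ,   0.        , 282.23471639],
       [  0.        , 325.1922621 , 204.43977334],
       [  0.        ,   0.        ,   1.        ]]), 'position': array([ 0.25870885, -0.57414629,  0.38440596]), 'attitude': array([ 0.79669262, -0.58713258, -0.08558453,  0.11502823])} [ 0.49644088 -0.00140055  0.08308298]
t 0.1 p [ 0.1845 -0.5965  0.2404] yaw 17.18 tilt 0.11 f [-1.3 -0.  -0.1] w 0.0872 gf 0.0
[ 2.369 -2.382  0.042] 0.0423
```

The body is ±37 mm in tool x for 51–100 mm above the TCP, and the wrist above it is about ±33 mm. The bar can therefore be held by its robot-side end and set down with the tool standing just in front of the lid edge. I'm moving to the tab now.

Call:
{"op": "move_arm", "data": {"motion": "1 0.13 -0.13 0 0.007; 1 0.27 -0.27 0 0.014; 1 0.4 -0.4 0 0.021; 1 0.53 -0.53 0 0.028; 1 0.67 -0.67 0 0.035; 1 0.8 -0.8 0 0.042; 1 0.93 -0.93 0 0.042; 1 1 -1 0 0.042; 1 1 -1 0 0.042"}}

```text
time: 0.85
position: [0.3172, -0.342, 0.2408]
tool_rot: [0.996, 0.086, -0.0, -0.002]
ft_force: [-0.6, -0.1, -0.5]
grip_width: 0.0865
grip_force: 0.0
```

```bash
python3 -c "
from h import *
go(handle(.072)+[0,0,.15],yaw=9.57)"
```

```text
t 0.85 p [ 0.3172 -0.342   0.2408] yaw 9.86 tilt 0.26 f [-0.6 -0.1 -0.5] w 0.0865 gf 0.0
[ 1.174 -1.524  0.045] 0.0016
```

Call:
{"op": "move_arm", "data": {"motion": "1 0.12 -0.16 0 0; 1 0.24 -0.31 0 0; 1 0.36 -0.47 0 0; 1 0.48 -0.62 0 0; 1 0.6 -0.78 0 0; 1 0.68 -0.88 0 0; 1 0.77 -1 0 0; 1 0.77 -1 0 0"}}

```text
time: 1.52
position: [0.4366, -0.121, 0.2412]
tool_rot: [0.996, 0.086, 0.001, -0.001]
ft_force: [-0.3, -0.6, 0.6]
grip_width: 0.0869
grip_force: 0.0
```

Call:
{"op": "move_arm", "data": {"motion": "1 0.13 -0.16 0.02 0; 1 0.25 -0.32 0.04 0; 1 0.35 -0.46 0.045 0; 1 0.4 -0.52 0.045 0; 1 0.4 -0.52 0.045 0; 1 0.4 -0.52 0.045 0"}}

```text
time: 2.02
position: [0.4969, -0.0088, 0.2319]
tool_rot: [0.996, 0.085, -0.0, 0.0]
ft_force: [-0.5, -0.2, -0.7]
grip_width: 0.0866
grip_force: 0.0
```

```bash
python3 - <<'E'
from h import *
im,d,m=cam("wrist"); cv2.imwrite("pics/w1.png",im[:,:,::-1])
go(handle(.072),yaw=9.57)
E
```

```text
t 2.07 p [ 0.4964 -0.0093  0.232 ] yaw 9.61 tilt 0.06 f [-0.3  0.2  0.9] w 0.0869 gf 0.0
[ 0.007 -0.039  0.744] 0.0002
```

View pics/w1.png

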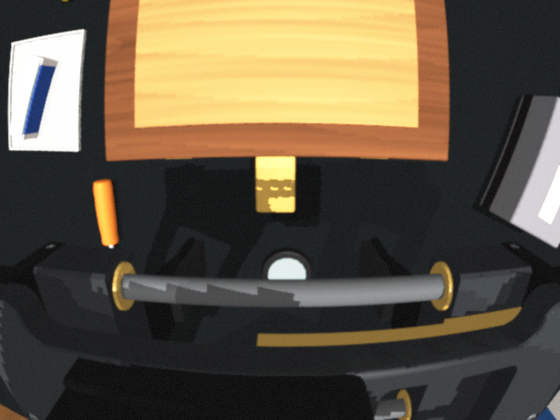

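The wrist view shows the tab at (275,185) square to the image, with nothing between it and the fingers. Next: descend, close and lift along the arc.

Call:
{"op": "move_arm", "data": {"motion": "1 0.007 -0.04 0.15 0; 1 0.007 -0.04 0.32 0; 1 0.007 -0.04 0.48 0; 1 0.007 -0.04 0.62 0; 1 0.007 -0.04 0.7 0; 1 0.007 -0.04 0.745 0; 1 0.007 -0.04 0.745 0; 1 0.007 -0.04 0.745 0"}}

```text
time: 2.73
position: [0.4967, -0.0012, 0.0835]
tool_rot: [0.997, 0.083, 0.0, 0.0]
ft_force: [0.6, 0.3, -0.4]
grip_width: 0.0871
grip_force: 0.0
```

Call:
{"op": "move_arm", "data": {"motion": "-1 0 0 0 0; -1 0 0 0 0; -1 0 0 0 0; -1 0 0 0 0; -1 0 0 0 0; -1 0 0 0 0; -1 0 0 0 0; -1 0 0 0 0", "newtons": 30}}

```text
time: 3.4
position: [0.4966, 0.0001, 0.0833]
tool_rot: [0.996, 0.084, -0.0, -0.0]
ft_force: [-0.1, 0.2, -0.6]
grip_width: 0.0419
grip_force: 0.0
```

```bash
python3 -c "
from h import *
go(*[handle(t) for t in (.072,.15,.25,.35,.45,.55)],yaw=9.57)
go(*[handle(t)-handle(.55)+robot.get_obs()['position'] for t in (.65,.75,.85,.92,.97,1.,1.01,1.02)],yaw=9.57)"
```

```text
t 3.4 p [4.966e-01 1.000e-04 8.330e-02] yaw 9.63 tilt 0.0 f [-0.1  0.2 -0.6] w 0.0419 gf 0.0
[-0.002  0.007  0.001] 0.0003
[ 0.012  0.007 -0.085] 0.0003
[ 0.041  0.007 -0.194] 0.0003
[ 0.079  0.007 -0.299] 0.0003
[ 0.129  0.007 -0.4  ] 0.0003
[ 0.187  0.007 -0.495] 0.0003
t 3.4 p [4.966e-01 1.000e-04 8.330e-02] yaw 9.63 tilt 0.0 f [-0.1  0.2 -0.6] w 0.0419 gf 0.0
[ 0.068  0.    -0.089] 0.0003
[ 0.145  0.    -0.171] 0.0003
[ 0.229  0.    -0.244] 0.0003
[ 0.293  0.    -0.291] 0.0003
[ 0.34   0.    -0.321] 0.0003
[ 0.369  0.    -0.338] 0.0003
[ 0.379  0.    -0.344] 0.0003
[ 0.388  0.    -0.349] 0.0003
```

Call:
{"op": "move_arm", "data": {"motion": "-1 0 0 0 0; -1 0 0 0 0; -1 0 0 0 0; -1 0 0 0 0", "newtons": 30}}

```text
time: 3.73
position: [0.497, -0.0021, 0.0832]
tool_rot: [0.996, 0.085, 0.0, 0.002]
ft_force: [-1.4, -8.1, 0.1]
grip_width: 0.0354
grip_force: 30.0
```

Call:
{"op": "move_arm", "data": {"motion": "-1 0.006 0 -0.043 0; -1 0.013 0 -0.086 0; -1 0.027 0 -0.14 0; -1 0.043 0 -0.195 0; -1 0.061 0 -0.247 0; -1 0.081 0 -0.3 0; -1 0.105 0 -0.35 0; -1 0.131 0 -0.401 0; -1 0.159 0 -0.449 0; -1 0.189 0 -0.496 0; -1 0.189 0 -0.496 0; -1 0.189 0 -0.496 0"}}

```text
time: 4.73
position: [0.534, 0.0042, 0.1828]
tool_rot: [0.996, 0.085, -0.0, 0.002]
ft_force: [-0.5, -6.3, 2.5]
grip_width: 0.0357
grip_force: 30.0
```

```bash
python3 -c "
from h import *
go(*[handle(t) for t in (.65,.75,.85,.92,.97,1.,1.01,1.02)],yaw=9.57)"
```

```text
t 4.73 p [0.534  0.0042 0.1828] yaw 9.7 tilt 0.24 f [-0.5 -6.3  2.5] w 0.0357 gf 30.0
[ 0.068 -0.003 -0.086] 0.0007
[ 0.144 -0.003 -0.168] 0.0007
[ 0.229 -0.002 -0.242] 0.0007
[ 0.292 -0.002 -0.289] 0.0007
[ 0.339 -0.001 -0.319] 0.0007
[ 0.368 -0.001 -0.336] 0.0007
[ 0.378 -0.001 -0.342] 0.0007
[ 0.388 -0.001 -0.347] 0.0007
```

Call:
{"op": "move_arm", "data": {"motion": "-1 0.033 0.01 -0.045 0; -1 0.068 0.01 -0.087 0; -1 0.106 0.01 -0.129 0; -1 0.144 0.01 -0.169 0; -1 0.186 0.01 -0.207 0; -1 0.229 0.01 -0.243 0; -1 0.26 0.01 -0.267 0; -1 0.292 0.01 -0.29 0; -1 0.339 0.01 -0.32 0; -1 0.368 0.01 -0.336 0; -1 0.39 0.01 -0.348 0; -1 0.39 0.01 -0.348 0"}}

```text
time: 5.73
position: [0.6088, 0.0168, 0.2518]
tool_rot: [0.996, 0.084, -0.004, 0.0]
ft_force: [-5.1, -2.9, 5.0]
grip_width: 0.0359
grip_force: 30.0
```

```bash
python3 - <<'E'
from h import *
go(*[handle(t) for t in (1.,1.02,1.04)],yaw=9.57)
im,d,m=cam("side"); cv2.imwrite("pics/s2.png",cv2.resize(im[100:300,180:380],None,fx=3,fy=3)[:,:,::-1]); np.savez("side2.npz",im=im,d=d,P=cloud(d,m))
E
```

```text
t 5.73 p [0.6088 0.0168 0.2518] yaw 9.65 tilt 0.42 f [-5.1 -2.9  5. ] w 0.0359 gf 30.0
[-0.011 -0.004  0.009] 0.0005
[ 0.009 -0.004 -0.002] 0.0005
[ 0.029 -0.004 -0.012] 0.0005
```

View pics/s2.png

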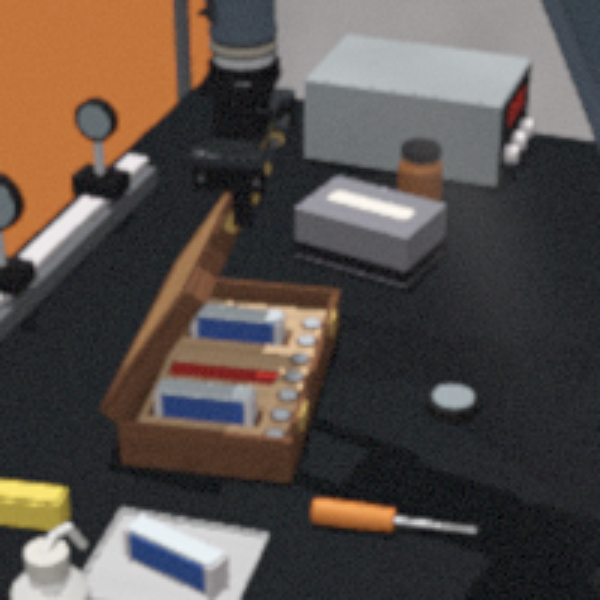

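The lid is up. The empty pocket (red lining) is the middle one, with bars either side of it in the 3× crop at (240,325) and (205,405). I'll press a little further to be sure the lid is on its stop.

Call:
{"op": "move_arm", "data": {"motion": "-1 0.015 0 -0.01 0; -1 0.03 0 -0.02 0; -1 0.03 0 -0.02 0; -1 0.03 0 -0.02 0"}}

```text
time: 6.12
position: [0.609, 0.0168, 0.2519]
tool_rot: [0.996, 0.084, -0.011, 0.001]
ft_force: [-13.0, -6.2, -4.1]
grip_width: 0.0358
grip_force: 30.0
```

```bash
python3 - <<'E'
from h import *
go(*[handle(t) for t in (1.,1.02,1.04)],yaw=9.57)
Q=np.load("side2.npz");P=Q["P"];im=Q["im"]
# insert z profile on the front strip / silver discs in case frame
c,s=np.cos(PSI),np.sin(PSI); D=P-C; X=c*D[...,0]+s*D[...,1]; Y=-s*D[...,0]+c*D[...,1]; Z=P[...,2]
ok=(Q["d"]>0)&(Z<.3)
for y0 in (-.02,0.,.02):
  for x0 in range(-90,60,8):
    k=ok&(abs(X-x0/1000)<.004)&(abs(Y-y0)<.01)&(Z<.08); 
    if k.sum(): print(y0,x0,k.sum(),(Z[k]*1000).round().astype(int)[:6],im[k].mean(0).round())
E
```

```text
t 6.12 p [0.609  0.0168 0.2519] yaw 9.66 tilt 1.26 f [-13.   -6.2  -4.1] w 0.0358 gf 30.0
[-0.012 -0.004  0.01 ] 0.0005
[ 0.008 -0.004 -0.001] 0.0005
[ 0.027 -0.004 -0.012] 0.0005
-0.02 -90 5 [54 56 56 54 50] [129.  90.  65.]
-0.02 -82 1 [29] [195. 160. 125.]
-0.02 -74 7 [33 31 27 27 27 30] [189. 160. 132.]
-0.02 -66 7 [35 35 30 25 29 27] [141. 126. 112.]
-0.02 -58 6 [29 27 28 30 29 26] [136. 115.  98.]
-0.02 -50 6 [34 29 28 24 28 23] [166. 138. 108.]
-0.02 -42 12 [32 28 25 25 23 23] [157. 106.  84.]
-0.02 -34 11 [27 30 25 25 22 23] [150.  90.  73.]
-0.02 -26 9 [27 28 22 22 22 23] [155.  90.  72.]
-0.02 -18 10 [27 25 26 27 23 18] [136.  78.  62.]
-0.02 -10 13 [32 29 29 26 26 26] [132.  79.  63.]
-0.02 -2 10 [32 33 28 25 21 21] [133.  84.  67.]
-0.02 6 14 [30 35 27 27 27 23] [133.  84.  67.]
-0.02 14 9 [30 31 28 25 24 20] [135.  90.  72.]
-0.02 22 8 [31 30 27 24 20 20] [132.  88.  69.]
-0.02 30 11 [32 30 30 28 28 25] [135.  91.  72.]
-0.02 38 9 [32 29 27 27 26 21] [133.  92.  72.]
-0.02 46 11 [29 26 28 21 28 20] [133.  81.  63.]
-0.02 54 10 [34 29 28 23 24 19] [132.  81.  65.]
0.0 -90
[... 927 characters left out ...]
.  76.]
0.02 -74 7 [30 28 28 31 29 27] [185. 155. 123.]
0.02 -66 7 [39 32 29 29 28 34] [148. 133. 121.]
0.02 -58 5 [29 30 27 30 26] [161. 141. 122.]
0.02 -50 8 [32 27 28 29 26 22] [164. 137. 107.]
0.02 -42 5 [26 31 25 28 23] [168. 137. 108.]
0.02 -34 3 [31 26 26] [166. 136. 107.]
0.02 -26 2 [27 25] [165. 132. 107.]
0.02 -18 2 [33 28] [165. 151. 136.]
0.02 -10 3 [23 25 28] [149. 132. 120.]
0.02 -2 3 [28 26 29] [145. 129. 121.]
0.02 6 3 [28 29 29] [134. 111.  99.]
0.02 14 3 [31 25 25] [140. 117. 101.]
0.02 22 4 [25 30 29 22] [140. 121. 109.]
0.02 30 1 [27] [142. 135. 128.]
0.02 38 5 [31 23 29 26 24] [135. 119. 109.]
0.02 46 3 [29 26 28] [139. 122. 110.]
0.02 54 4 [26 32 27 29] [138. 117. 103.]
```

The lid didn't move while the force rose, so it is on its stop. I'll release the tab and go up.

Call:
{"op": "move_arm", "data": {"motion": "-1 -0.03 0 0.02 0; -1 -0.03 0 0.02 0; 1 -0.03 0 0.02 0; 1 -0.03 0 0.02 0; 1 -0.03 0 0.02 0; 1 -0.03 0 0.02 0; 1 -0.03 0 0.02 0; 1 -0.03 0 -0.08 0; 1 -0.03 0 -0.25 0; 1 -0.03 0 -0.45 0; 1 -0.03 0 -0.65 0; 1 -0.03 0 -0.8 0"}}

```text
time: 7.12
position: [0.6119, 0.0175, 0.4198]
tool_rot: [0.996, 0.084, 0.002, 0.0]
ft_force: [0.9, 0.2, 0.9]
grip_width: 0.0859
grip_force: 0.0
```

Call:
{"op": "move_arm", "data": {"motion": "1 0.15 0 -0.1 0; 1 0.3 0 -0.1 0; 1 0.45 0 -0.1 0; 1 0.6 0 -0.1 0; 1 0.75 0 -0.1 0; 1 0.9 0 -0.1 0; 1 1 0 -0.1 0; 1 1 0 -0.1 0"}}

```text
time: 7.78
position: [0.8114, 0.0515, 0.4317]
tool_rot: [0.996, 0.084, -0.001, -0.0]
ft_force: [-0.1, 0.5, -1.4]
grip_width: 0.0872
grip_force: 0.0
```

Call:
{"op": "move_arm", "data": {"motion": "1 0.2 0 0 0; 1 0.4 0 0 0; 1 0.6 0 0 0; 1 0.8 0 0 0; 1 0.9 0 0 0; 1 0.9 0 0 0"}}

```text
time: 8.28
position: [0.887, 0.0716, 0.3982]
tool_rot: [0.996, 0.084, 0.015, 0.0]
ft_force: [0.3, -1.0, 0.6]
grip_width: 0.0869
grip_force: 0.0
```

```bash
python3 -c "
from h import *
go([.7,.1,.5],yaw=9.57); print(robot.get_obs()['q'])"
```

```text
t 8.28 p [0.887  0.0716 0.3982] yaw 9.63 tilt 1.76 f [ 0.3 -1.   0.6] w 0.0869 gf 0.0
[-0.882 -0.295 -0.537] 0.0003
[-0.04571268  0.92646318  0.21955392  0.00410343  1.96510784  1.3587016 ]
```

Call:
{"op": "move_arm", "data": {"motion": "1 -0.2 0 0 0; 1 -0.4 0 0 0; 1 -0.6 0 0 0; 1 -0.8 0 0 0; 1 -0.9 0 0 0; 1 -0.9 0 0 0; 1 -0.9 0 0 0"}}

```text
time: 8.87
position: [0.7077, 0.0411, 0.3958]
tool_rot: [0.996, 0.084, 0.017, 0.0]
ft_force: [1.2, -0.8, 0.1]
grip_width: 0.0868
grip_force: 0.0
```

```bash
python3 -c "
from h import *
go([.7,.1,.5],yaw=9.57); print(robot.get_obs()['q'],robot.get_obs()['tool_rot'])
im,d,m=cam('top'); np.savez('top2.npz',im=im,d=d,P=cloud(d,m)); cv2.imwrite('pics/top2.png',cv2.resize(im[100:260,120:340],None,fx=3.5,fy=3.5)[:,:,::-1])"
```

```text
t 8.87 p [0.7077 0.0411 0.3958] yaw 9.59 tilt 1.93 f [ 1.2 -0.8  0.1] w 0.0868 gf 0.0
[ 0.029 -0.295 -0.521] 0.0001
[-0.10137993  0.52548712  1.01064594  0.00542218  1.5722927   1.30222596] [9.96363178e-01 8.35349435e-02 1.67982859e-02 3.85510201e-04]
```

View pics/top2.png

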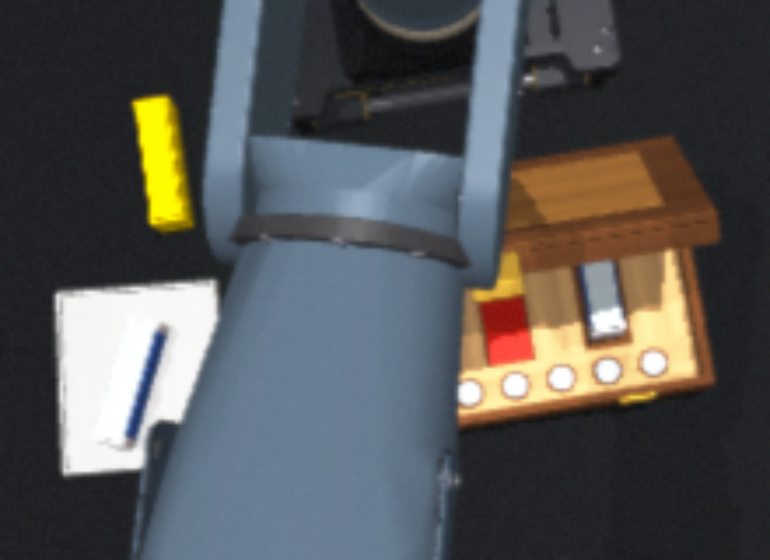

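The command is taken from the pose actually reached, and at full stretch the tool leaned 1.9° outward and kept that lean. That gives me a way to get a forward-leaning tool under the lid. In the 3.5× top crop the red lining is at (508,330) under the tab at (498,275), and a filled pocket is at (603,300). I'll build up the lean at full stretch.

Call:
{"op": "move_arm", "data": {"motion": "1 0.2 0.02 -0.05 0; 1 0.4 0.04 -0.1 0; 1 0.6 0.08 -0.1 0; 1 0.8 0.12 -0.1 0; 1 1 0.2 -0.1 0; 1 1 0.2 -0.1 0; 1 1 0.2 -0.1 0; 1 1 0.2 -0.1 0"}}

```text
time: 9.58
position: [0.8904, 0.0344, 0.4079]
tool_rot: [0.996, 0.084, 0.025, 0.0]
ft_force: [-0.7, -0.7, 0.9]
grip_width: 0.0871
grip_force: 0.0
```

Call:
{"op": "move_arm", "data": {"motion": "1 0.25 0.05 -0.1 0; 1 0.5 0.1 -0.1 0; 1 0.75 0.15 -0.1 0; 1 1 0.2 -0.1 0; 1 1 0.2 -0.1 0; 1 1 0.2 -0.1 0"}}

```text
time: 10.08
position: [0.9139, 0.0259, 0.3768]
tool_rot: [0.996, 0.084, 0.04, 0.001]
ft_force: [-0.1, 0.3, -0.9]
grip_width: 0.0867
grip_force: 0.0
```

```bash
cat >> h.py <<'E'
def lean():
    o=robot.get_obs(); M=R.from_quat(o["tool_rot"]).as_matrix(); z=M[:,2]
    print("lean",np.degrees(np.arccos(-z[2])).round(2),"az",np.degrees(np.arctan2(z[1],z[0])).round(1),"q",np.round(o["q"],3))
E
python3 -c "
from h import *
go([.7,.1,.5],yaw=9.57); lean()"
```

```text
t 10.08 p [0.9139 0.0259 0.3768] yaw 9.63 tilt 4.59 f [-0.1  0.3 -0.9] w 0.0867 gf 0.0
[-0.94  -0.538 -0.698] 0.0003
lean 4.59 az 2.9 q [-0.097  0.952  0.218  0.012  1.892  1.31 ]
```

Call:
{"op": "move_arm", "data": {"motion": "1 0.3 0.06 -0.1 0; 1 0.6 0.12 -0.2 0; 1 1 0.2 -0.2 0; 1 1 0.2 -0.2 0; 1 1 0.2 -0.2 0"}}

```text
time: 10.5
position: [0.9274, 0.019, 0.368]
tool_rot: [0.995, 0.084, 0.056, 0.002]
ft_force: [0.4, 0.8, 0.0]
grip_width: 0.087
grip_force: 0.0
```

Call:
{"op": "move_arm", "data": {"motion": "1 0.3 0.06 -0.1 0; 1 0.6 0.12 -0.2 0; 1 1 0.2 -0.2 0; 1 1 0.2 -0.2 0; 1 1 0.2 -0.2 0"}}

```text
time: 10.92
position: [0.939, 0.0131, 0.3635]
tool_rot: [0.994, 0.083, 0.072, 0.004]
ft_force: [-0.1, 0.1, 0.1]
grip_width: 0.0874
grip_force: 0.0
```

Call:
{"op": "move_arm", "data": {"motion": "1 0.3 0.06 -0.1 0; 1 0.6 0.12 -0.2 0; 1 1 0.2 -0.2 0; 1 1 0.2 -0.2 0; 1 1 0.2 -0.2 0"}}

```text
time: 11.33
position: [0.9488, 0.0078, 0.3636]
tool_rot: [0.993, 0.083, 0.088, 0.005]
ft_force: [-0.2, 0.6, 0.5]
grip_width: 0.0871
grip_force: 0.0
```

```bash
python3 -c "
from h import *
go([.7,.1,.5],yaw=9.57); lean(); print(robot.get_obs()['q'][2])"
```

```text
t 11.33 p [0.9488 0.0078 0.3636] yaw 9.72 tilt 10.14 f [-0.2  0.6  0.5] w 0.0871 gf 0.0
[-1.012 -0.643 -0.888] 0.0008
lean 10.14 az 1.7 q [-0.117  0.971  0.218  0.026  1.777  1.294]
0.21797459641094544
```

Call:
{"op": "move_arm", "data": {"motion": "1 0.3 0.1 -0.1 0; 1 0.6 0.25 -0.2 0; 1 1 0.4 -0.2 0; 1 1 0.4 -0.2 0; 1 1 0.4 -0.2 0"}}

```text
time: 11.75
position: [0.9571, -0.0211, 0.3667]
tool_rot: [0.991, 0.083, 0.104, 0.007]
ft_force: [0.6, 1.3, -0.1]
grip_width: 0.0871
grip_force: 0.0
```

Call:
{"op": "move_arm", "data": {"motion": "1 0.3 0.1 -0.1 0; 1 0.6 0.25 -0.2 0; 1 1 0.4 -0.2 0; 1 1 0.4 -0.2 0; 1 1 0.4 -0.2 0"}}

```text
time: 12.17
position: [0.9635, -0.0446, 0.3734]
tool_rot: [0.989, 0.083, 0.12, 0.009]
ft_force: [0.5, -0.2, 0.4]
grip_width: 0.0871
grip_force: 0.0
```

```bash
python3 -c "
from h import *
go([.5155,.3504,.25],yaw=-14); lean(); print(robot.get_obs()['q'][2])"
```

```text
t 12.17 p [ 0.9635 -0.0446  0.3734] yaw 9.82 tilt 13.87 f [ 0.5 -0.2  0.4] w 0.0871 gf 0.0
[-1.963 -2.332  0.068] 0.1323
lean 13.87 az 0.7 q [-0.175  0.965  0.218  0.045  1.721  1.241]
0.21806636449608555
```

Call:
{"op": "move_arm", "data": {"motion": "1 -0.12 -0.15 -0.05 0.02; 1 -0.25 -0.31 -0.1 0.05; 1 -0.38 -0.47 -0.15 0.08; 1 -0.5 -0.64 -0.17 0.11; 1 -0.63 -0.8 -0.18 0.132; 1 -0.76 -0.96 -0.21 0.132; 1 -0.76 -0.96 -0.21 0.132"}}

```text
time: 12.75
position: [0.7693, 0.1268, 0.3698]
tool_rot: [0.986, -0.12, 0.115, -0.018]
ft_force: [0.1, 0.1, 0.0]
grip_width: 0.0869
grip_force: 0.0
```

```bash
python3 -c "
from h import *
go([.5155,.3504,.35],[.5155,.3504,.15],yaw=-14); lean()"
```

```text
t 12.75 p [0.7693 0.1268 0.3698] yaw -14.24 tilt 13.31 f [0.1 0.1 0. ] w 0.0869 gf 0.0
[-1.49  -0.785 -0.187] -0.0013
[-1.711 -0.722  0.786] -0.0013
lean 13.31 az 2.0 q [0.019 0.567 1.021 0.004 1.32  1.831]
```

Call:
{"op": "move_arm", "data": {"motion": "1 -0.17 -0.09 -0.02 0; 1 -0.34 -0.18 -0.04 0; 1 -0.52 -0.27 -0.06 0; 1 -0.7 -0.37 -0.08 0; 1 -0.87 -0.46 -0.1 0; 1 -0.95 -0.5 -0.12 0; 1 -0.95 -0.5 -0.12 0"}}

```text
time: 13.33
position: [0.6124, 0.2672, 0.3573]
tool_rot: [0.986, -0.12, 0.118, -0.017]
ft_force: [-0.1, -0.7, 1.4]
grip_width: 0.0874
grip_force: 0.0
```

Call:
{"op": "move_arm", "data": {"motion": "1 -0.15 -0.06 0.1 0; 1 -0.3 -0.12 0.25 0; 1 -0.45 -0.18 0.4 0; 1 -0.6 -0.22 0.55 0; 1 -0.7 -0.22 0.7 0; 1 -0.74 -0.22 0.74 0; 1 -0.74 -0.22 0.74 0; 1 -0.74 -0.22 0.74 0"}}

```text
time: 14.0
position: [0.5236, 0.3433, 0.1813]
tool_rot: [0.985, -0.122, 0.12, -0.017]
ft_force: [0.8, -0.7, -0.1]
grip_width: 0.087
grip_force: 0.0
```

```bash
python3 - <<'E'
from h import *
go([.5155,.3504,.15],[.5155,.3504,.033],yaw=-14); lean()
im,d,m=cam("wrist"); cv2.imwrite("pics/w3.png",im[:,:,::-1])
M=R.from_quat(robot.get_obs()["tool_rot"]).as_matrix(); print("y axis az",np.degrees(np.arctan2(M[1,1],M[0,1])), "y tilt",np.degrees(M[2,1]))
im,d,m=cam("top"); P=cloud(d,m); z=P[...,2]; v,u=np.indices(z.shape)
k=(u>=140)&(u<182)&(v>=185)&(v<230)&(z>.03)&(z<.06)
# bar end fit from side camera too
r=cv2.minAreaRect((P[k][:,:2]*1000).astype(np.float32)); print("bar now",r,k.sum())
Q=np.load("side2.npz"); P=Q["P"]; z=P[...,2]; k=(np.hypot(P[...,0]-.559,P[...,1]-.34)<.075)&(z>.036)&(z<.048)&(Q["d"]>0)
print("side",cv2.minAreaRect((P[k][:,:2]*1000).astype(np.float32)),k.sum())
E
```

```text
t 14.0 p [0.5236 0.3433 0.1813] yaw -14.59 tilt 13.86 f [ 0.8 -0.7 -0.1] w 0.087 gf 0.0
[-0.083 -0.015  0.142] -0.0033
[-0.219  0.021  0.71 ] -0.0033
lean 13.86 az 0.8 q [ 0.449  0.542  1.641 -0.15   0.745  2.366]
y axis az -103.77475256116045 y tilt -3.659707391065958
bar now ((560.4098510742188, 340.16558837890625), (29.524959564208984, 108.0764389038086), 75.99879455566406) 201
side ((558.6800537109375, 340.72784423828125), (31.643526077270508, 112.86956024169922), 76.66596984863281) 221
```

View pics/w3.png

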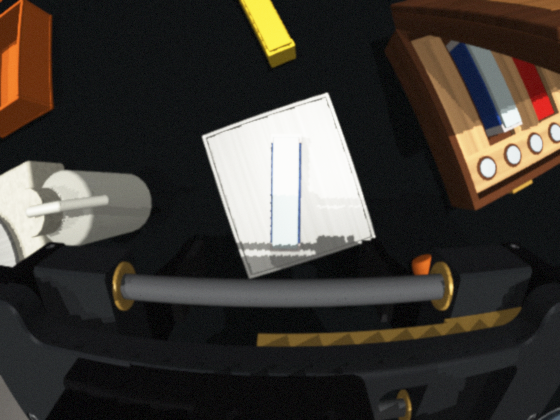

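The wrist view shows the blue/pale bar standing parallel to the fingers' plane at (286,190), centred between the fingers. The bottle at (100,205) and yellow block at (265,30) are clear. Next: descend and grip near its robot-side end.

Call:
{"op": "move_arm", "data": {"motion": "1 -0.06 0 0.15 0; 1 -0.11 0.01 0.3 0; 1 -0.16 0.02 0.45 0; 1 -0.2 0.02 0.6 0; 1 -0.217 0.02 0.68 0; 1 -0.217 0.02 0.705 0; 1 -0.217 0.02 0.705 0; 1 -0.217 0.02 0.705 0"}}

```text
time: 14.77
position: [0.5163, 0.3508, 0.036]
tool_rot: [0.985, -0.123, 0.121, -0.018]
ft_force: [0.1, 0.4, -0.1]
grip_width: 0.0871
grip_force: 0.0
```

```bash
python3 -c "
from h import *
go([.5158,.3509,.034],yaw=-14)"
```

```text
t 14.77 p [0.5163 0.3508 0.036 ] yaw -14.68 tilt 14.03 f [ 0.1  0.4 -0.1] w 0.0871 gf 0.0
[-0.005  0.001  0.009] -0.0038
```

Call:
{"op": "move_arm", "data": {"motion": "-1 -0.005 0 0.009 0; -1 -0.005 0 0.009 0; -1 -0.005 0 0.009 0; -1 -0.005 0 0.009 0; -1 -0.005 0 0.009 0; -1 -0.005 0 0.009 0; -1 -0.005 0 0.009 0; -1 -0.005 0 0.009 0; -1 -0.005 0 0.009 0; -1 -0.005 0 0.009 0; -1 -0.005 0 0.009 0; -1 -0.005 0 0.009 0", "newtons": 15}}

```text
time: 15.77
position: [0.5134, 0.3508, 0.0323]
tool_rot: [0.985, -0.122, 0.119, -0.017]
ft_force: [0.1, 1.1, 0.1]
grip_width: 0.0288
grip_force: 14.5
```

Call:
{"op": "move_arm", "data": {"motion": "-1 0 0 0 0; -1 0 0 0 0; -1 0 0 0 0", "newtons": 45}}

```text
time: 16.02
position: [0.5134, 0.3507, 0.0323]
tool_rot: [0.985, -0.122, 0.119, -0.017]
ft_force: [-0.2, 1.7, 1.4]
grip_width: 0.0282
grip_force: 43.8
```

```bash
python3 -c "
from h import *
p=robot.get_obs()['position']
go(p+[0,0,.02],p+[0,0,.12],yaw=-14);lean()"
```

```text
t 16.02 p [0.5134 0.3507 0.0323] yaw -14.6 tilt 13.81 f [-0.2  1.7  1.4] w 0.0282 gf 43.8
[ 0.023 -0.006 -0.097] -0.0033
[ 0.138 -0.037 -0.583] -0.0033
lean 13.81 az 0.8 q [ 0.469  0.778  1.724 -0.252  0.435  2.505]
```

Call:
{"op": "move_arm", "data": {"motion": "-1 0.006 -0.001 -0.024 0; -1 0.012 -0.003 -0.05 0; -1 0.02 -0.005 -0.08 0; -1 0.035 -0.009 -0.14 0; -1 0.055 -0.014 -0.22 0; -1 0.08 -0.02 -0.33 0; -1 0.105 -0.027 -0.44 0; -1 0.127 -0.034 -0.54 0; -1 0.138 -0.037 -0.58 0; -1 0.138 -0.037 -0.58 0"}}

```text
time: 16.85
position: [0.515, 0.3515, 0.1551]
tool_rot: [0.985, -0.123, 0.122, -0.018]
ft_force: [1.7, 0.8, -2.1]
grip_width: 0.0275
grip_force: 43.8
```

```bash
cat > barfit.py <<'E'
from h import *
def barpose(tag):
    o=robot.get_obs(); im,d,m=cam("side"); P=cloud(d,m); p=np.array(o["position"])
    hsv=cv2.cvtColor(im,cv2.COLOR_RGB2HSV)
    k=(d>0)&(hsv[...,0]>100)&(hsv[...,0]<130)&(hsv[...,1]>120)&(np.linalg.norm(P-p-[.045,0,-.01],axis=-1)<.1)
    q=P[k]; v,u=np.nonzero(k)
    cv2.imwrite(f"pics/{tag}.png",cv2.resize(im[max(v.min()-60,0):v.max()+40,u.min()-60:u.max()+60],None,fx=3.5,fy=3.5,interpolation=cv2.INTER_CUBIC)[:,:,::-1])
    c=q.mean(0); _,_,V=np.linalg.svd(q-c); a=V[0]*np.sign(V[0,0]); n=V[2]*np.sign(V[2,1])
    t=(q-c)@a
    print(len(q),"blue side centre",c.round(4),"axis az",np.degrees(np.arctan2(a[1],a[0])).round(1),"pitch",np.degrees(np.arcsin(a[2])).round(1),"normal",n.round(3),"ends",np.percentile(t,[1,99]).round(3), "z",np.percentile(q[:,2],[2,98]).round(4))
    return im,q
E
python3 - <<'E'
from barfit import *
barpose("b4"); lean(); go()
E
```

```text
141 blue side centre [0.5753 0.3503 0.1386] axis az -14.9 pitch 8.1 normal [ 0.263  0.964 -0.047] ends [-0.051  0.036] z [0.1266 0.156 ]
lean 13.94 az 1.1 q [ 0.469  0.579  1.671 -0.168  0.679  2.407]
t 16.9 p [0.5139 0.3509 0.1532] yaw -14.63 tilt 13.94 f [ 0.3  0.2 -2.3] w 0.028 gf 43.8
```

```bash
python3 -c "
import cv2;print(cv2.imread('pics/b4.png').shape)"
```

```text
(413, 504, 3)
```

View pics/b4.png

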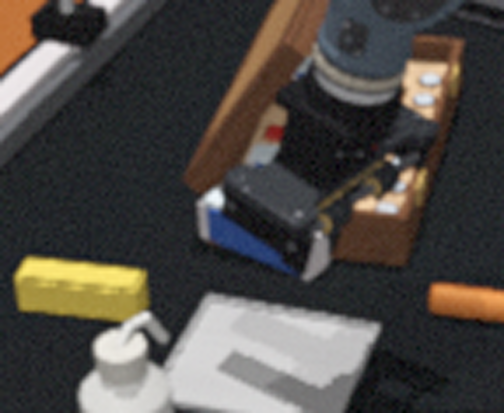

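The bar hangs from the gripper in the 3.5× crop at (250,245), roughly level, above the empty tray. I'll check the pitch from its lower edge against the flat-on-tray baseline.

```bash
cat > edge.py <<'E'
from h import *
def edge(im,P,d,p):
    hsv=cv2.cvtColor(im,cv2.COLOR_RGB2HSV)
    k=(d>0)&(hsv[...,0]>100)&(hsv[...,0]<130)&(hsv[...,1]>120)&(np.linalg.norm(P-p,axis=-1)<.1)
    cols=[u for u in np.nonzero(k.any(0))[0] if k[:,u].sum()>=4][2:-2]
    q=[]
    for u in cols:
        v=np.nonzero(k[:,u])[0]; q.append(P[v[-3:],u].mean(0))
    q=np.array(q); c=q.mean(0); _,_,V=np.linalg.svd(q-c); a=V[0]*np.sign(V[0,0])
    print(len(q),"edge c",c.round(4),"az",np.degrees(np.arctan2(a[1],a[0])).round(1),"pitch",np.degrees(np.arcsin(a[2])).round(1))
E
python3 - <<'E'
from edge import *
Q=np.load("side0.npz"); edge(Q["im"],Q["P"],Q["d"],np.array([.559,.34,.02]))
im,d,m=cam("side"); edge(im,cloud(d,m),d,np.array([.56,.34,.145]))
E
```

```text
19 edge c [0.5656 0.3524 0.0146] az -13.3 pitch 0.2
15 edge c [0.5774 0.3485 0.1293] az -14.5 pitch -2.0
```

```bash
python3 - <<'E'
from h import *
im,d,m=cam("top"); P=cloud(d,m); np.savez("top3.npz",im=im,d=d,P=P)
c,s=np.cos(PSI),np.sin(PSI); D=P-C; X=c*D[...,0]+s*D[...,1]; Y=-s*D[...,0]+c*D[...,1]; Z=P[...,2]
hsv=cv2.cvtColor(im,cv2.COLOR_RGB2HSV); red=((hsv[...,0]<6)|(hsv[...,0]>174))&(hsv[...,1]>150)&(hsv[...,2]>80)&(d>0)&(abs(X)<.1)&(abs(Y)<.15)
print(red.sum(),"red X",np.percentile(X[red],[1,99]).round(4),"Y",np.percentile(Y[red],[1,50,99]).round(4),"Z",np.median(Z[red]))
blue=(hsv[...,0]>100)&(hsv[...,0]<130)&(hsv[...,1]>120)&(d>0)&(abs(X)<.1)&(abs(Y)<.15)
r=cv2.minAreaRect((P[red][:,:2]*1000).astype(np.float32)); print(r)
br=(Z>.05)&(Z<.07)&(X>-.07)&(X<0)&(abs(Y)<.15)&(d>0)
for s_ in(-1,1):
    k=br&(Y*s_>0.04); print("bar",s_,k.sum(),np.percentile(X[k],[2,98]).round(4),np.percentile(Y[k],[2,98]).round(4))
wall=(Z>.05)&(Z<.062)&(X<-.08)&(X>-.12)&(abs(Y)<.17)&(d>0); print("front wall X",np.percentile(X[wall],[3,97]).round(4),"tilt",np.polyfit(Y[wall],X[wall],1))
go(case(-.13,0,.155),case(-.13,.175,.155),yaw=-14.63+23.4)
E
```

```text
214 red X [-0.0442  0.0087] Y [-0.0187 -0.0006  0.0177] Z 0.021003044789631442
((604.6470947265625, 16.662120819091797), (53.370296478271484, 37.7978515625), 10.300915718078613)
bar -1 118 [-0.0378 -0.0012] [-0.0983 -0.0717]
bar 1 121 [-0.0376 -0.0008] [0.0713 0.0974]
front wall X [-0.0965 -0.0857] tilt [-0.00086991 -0.09078399]
t 17.0 p [0.5125 0.3501 0.1507] yaw -14.59 tilt 13.67 f [ 0.2 -0.1 -3.7] w 0.0279 gf 43.8
[ 0.35   1.727 -0.046] -0.1298
[ 0.001  0.925 -0.079] -0.1298
```

Call:
{"op": "move_arm", "data": {"motion": "-1 0 0.08 -0.03 0; -1 0 0.2 -0.06 -0.01; -1 0 0.34 -0.08 -0.03; -1 0 0.48 -0.08 -0.05; -1 0 0.62 -0.08 -0.07; -1 0 0.76 -0.08 -0.09; -1 0 0.87 -0.08 -0.11; -1 0 0.925 -0.08 -0.13; -1 0 0.925 -0.08 -0.13"}}

```text
time: 17.75
position: [0.4632, 0.169, 0.154]
tool_rot: [0.99, 0.079, 0.117, 0.009]
ft_force: [0.3, -0.8, -1.7]
grip_width: 0.0276
grip_force: 44.3
```

```bash
python3 - <<'E'
from h import *
lean();M=R.from_quat(robot.get_obs()["tool_rot"]).as_matrix(); print("y az",np.degrees(np.arctan2(M[1,1],M[0,1])))
go(case(-.13,0,.155),yaw=8.8)
E
```

```text
lean 13.43 az 0.3 q [ 0.142  0.441  2.    -0.07   0.469  1.612]
y az -81.10462694417997
t 17.75 p [0.4632 0.169  0.154 ] yaw 9.38 tilt 13.43 f [ 0.3 -0.8 -1.7] w 0.0276 gf 44.3
[0.014 0.867 0.03 ] 0.0032
```

Call:
{"op": "move_arm", "data": {"motion": "-1 0 0.08 0 0; -1 0 0.22 0 -0.004; -1 0.01 0.38 0 -0.004; -1 0.01 0.54 0.01 -0.004; -1 0.01 0.7 0.02 -0.004; -1 0.01 0.82 0.03 -0.004; -1 0.014 0.867 0.03 -0.004; -1 0.014 0.867 0.03 -0.004; -1 0.014 0.867 0.03 -0.004"}}

```text
time: 18.5
position: [0.4968, 0.0007, 0.156]
tool_rot: [0.989, 0.085, 0.119, 0.008]
ft_force: [-0.4, 0.7, -2.3]
grip_width: 0.0277
grip_force: 44.3
```

```bash
python3 - <<'E'
from h import *
lean();M=R.from_quat(robot.get_obs()["tool_rot"]).as_matrix(); print("y az",np.degrees(np.arctan2(M[1,1],M[0,1])))
go(*[case(*t) for t in [(-.11,0,.13),(-.075,0,.1),(-.045,0,.072),(-.032,0,.06)]])
im,d,m=cam("top");P=cloud(d,m); p=robot.get_obs()["position"]
hsv=cv2.cvtColor(im,cv2.COLOR_RGB2HSV)
k=(d>0)&(P[...,2]>.13)&(P[...,2]<.17)&(abs(P[...,1]-.01)<.06)&(P[...,0]>p[0]+.05)&(P[...,0]<p[0]+.14)
q=P[k]; c,s=np.cos(PSI),np.sin(PSI); D=q-C; X=c*D[:,0]+s*D[:,1]; Y=-s*D[:,0]+c*D[:,1]
print(len(q),"bar X",np.percentile(X,[1,99]).round(4),"Y",np.percentile(Y,[2,50,98]).round(4),"slope y/x",np.polyfit(X,Y,1)[0].round(3),"z slope",np.polyfit(X,q[:,2],1)[0].round(3),"roll",np.polyfit(Y,q[:,2],1)[0].round(3))
cv2.imwrite("pics/t5.png",cv2.resize(im[130:260,180:340],None,fx=4,fy=4)[:,:,::-1])
E
```

```text
lean 13.71 az 0.9 q [-0.263  0.436  2.003  0.142  0.476  1.017]
y az -80.40592437707474
t 18.5 p [0.4968 0.0007 0.156 ] yaw 10.11 tilt 13.71 f [-0.4  0.7 -2.3] w 0.0277 gf 44.3
[0.051 0.005 0.147] 0
[ 0.186 -0.     0.333] 0
[ 0.3   -0.006  0.505] 0
[ 0.349 -0.008  0.578] 0
218 bar X [-0.0777 -0.0245] Y [-0.012   0.0021  0.0167] slope y/x 0.035 z slope -0.023 roll 0.218
```

View pics/t5.png

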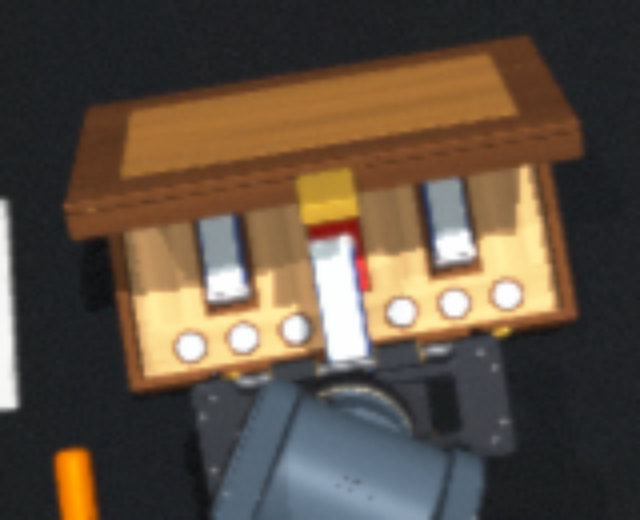

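The bar at crop (342,290) is lined up with the red pocket at (338,255) and parallel to its neighbours. Measured tip and centre line match. Next: go in diagonally under the tab.

Call:
{"op": "move_arm", "data": {"motion": "-1 0.025 0.003 0.07 0; -1 0.051 0.005 0.147 0; -1 0.09 0.004 0.2 0; -1 0.135 0.002 0.265 0; -1 0.186 0 0.333 0; -1 0.22 -0.002 0.39 0; -1 0.26 -0.004 0.45 0; -1 0.3 -0.006 0.505 0; -1 0.3 -0.006 0.505 0; -1 0.3 -0.006 0.505 0"}}

```text
time: 19.38
position: [0.5778, 0.0137, 0.0721]
tool_rot: [0.989, 0.087, 0.119, 0.008]
ft_force: [-0.6, 0.3, -2.5]
grip_width: 0.028
grip_force: 44.3
```

```bash
python3 - <<'E'
from h import *
lean()
go(*[case(*t) for t in [(-.032,0,.06),(-.032,0,.054),(-.032,0,.050),(-.032,0,.046)]])
im,d,m=cam("side"); cv2.imwrite("pics/s6.png",cv2.resize(im[120:290,180:340],None,fx=3.5,fy=3.5,interpolation=cv2.INTER_CUBIC)[:,:,::-1])
E
```

```text
lean 13.71 az 1.0 q [-0.195  0.667  1.857  0.133  0.387  1.084]
t 19.38 p [0.5778 0.0137 0.0721] yaw 10.31 tilt 13.71 f [-0.6  0.3 -2.5] w 0.028 gf 44.3
[0.048 0.005 0.074] 0
[0.041 0.004 0.103] 0
[0.036 0.003 0.123] 0
[0.032 0.002 0.142] 0
```

View pics/s6.png

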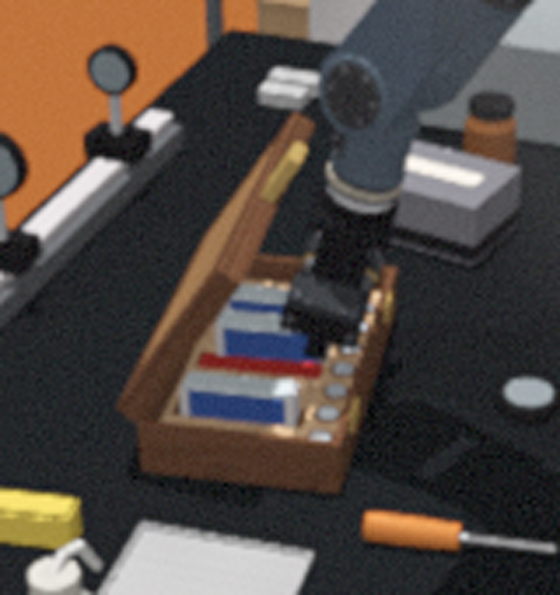

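The bar hangs over the pocket at (265,340) with a clear gap between the wrist and the tab at (285,170). Next: the final approach, lowering slowly.

Call:
{"op": "move_arm", "data": {"motion": "-1 0.02 0.002 0.03 0; -1 0.048 0.005 0.074 0; -1 0.046 0.004 0.085 0; -1 0.043 0.004 0.095 0; -1 0.041 0.004 0.103 0; -1 0.04 0.004 0.109 0; -1 0.04 0.004 0.109 0"}}

```text
time: 20.02
position: [0.5907, 0.013, 0.0532]
tool_rot: [0.989, 0.086, 0.119, 0.009]
ft_force: [0.0, 0.5, -3.0]
grip_width: 0.0278
grip_force: 44.3
```

```bash
python3 - <<'E'
from h import *
go(*[case(*t) for t in [(-.032,0,.050),(-.032,0,.048),(-.032,0,.046)]])
E
```

```text
t 20.02 p [0.5907 0.013  0.0532] yaw 10.2 tilt 13.75 f [ 0.   0.5 -3. ] w 0.0278 gf 44.3
[-0.003 -0.008  0.015] 0
[-0.005 -0.008  0.025] 0
[-0.007 -0.008  0.035] 0
```

Call:
{"op": "move_arm", "data": {"motion": "-1 0 -0.004 0.005 0; -1 0 -0.008 0.01 0; -1 -0.003 -0.008 0.015 0; -1 -0.004 -0.008 0.019 0; -1 -0.005 -0.008 0.023 0; -1 -0.005 -0.008 0.023 0; -1 -0.005 -0.008 0.023 0"}}

```text
time: 20.6
position: [0.5912, 0.0146, 0.0501]
tool_rot: [0.989, 0.086, 0.121, 0.009]
ft_force: [-3.9, 0.2, 7.8]
grip_width: 0.0278
grip_force: 44.3
```

Call:
{"op": "move_arm", "data": {"motion": "-1 0 0 -0.004 0; -1 0 0 -0.006 0; -1 0 0 -0.006 0", "newtons": 12}}

```text
time: 20.85
position: [0.5911, 0.0145, 0.0501]
tool_rot: [0.989, 0.086, 0.12, 0.009]
ft_force: [0.4, 0.8, -0.6]
grip_width: 0.0278
grip_force: 11.9
```

Call:
{"op": "move_arm", "data": {"motion": "-1 0 0 0 0; -1 0 0 0 0; -1 0 0 0 0; -1 0 0 0 0", "newtons": 3}}

```text
time: 21.18
position: [0.5911, 0.0144, 0.05]
tool_rot: [0.989, 0.086, 0.12, 0.009]
ft_force: [0.8, 0.0, 1.4]
grip_width: 0.028
grip_force: 3.0
```

```bash
python3 - <<'E'
from h import *
from edge import edge
go(case(-.032,0,.05)); lean()
im,d,m=cam("side"); P=cloud(d,m)
c,s=np.cos(PSI),np.sin(PSI); D=P-C; X=c*D[...,0]+s*D[...,1]; Y=-s*D[...,0]+c*D[...,1]; Z=P[...,2]
hsv=cv2.cvtColor(im,cv2.COLOR_RGB2HSV)
b=(d>0)&(hsv[...,0]>100)&(hsv[...,0]<130)&(hsv[...,1]>120)&(abs(X)<.09)&(Z<.1)
for y0 in(.099,.014):
    k=b&(abs(Y-y0)<.012); print(y0,k.sum(),"X",np.percentile(X[k],[1,99]).round(4),"Y",np.median(Y[k]).round(4),"Z",np.percentile(Z[k],[2,50,98]).round(4))
E
```

```text
t 21.18 p [0.5911 0.0144 0.05  ] yaw 10.21 tilt 13.85 f [0.8 0.  1.4] w 0.028 gf 3.0
[-0.002 -0.001 -0.   ] 0
lean 13.85 az 0.7 q [-0.188  0.718  1.832  0.137  0.358  1.087]
0.099 155 X [-0.0254  0.062 ] Y 0.0972 Z [0.0271 0.0406 0.0532]
0.014 134 X [-0.0209  0.0604] Y 0.0123 Z [0.0277 0.0414 0.0535]
```

The placed bar's side measures Z 0.028–0.054, the same as its neighbour's 0.027–0.053, so it sits on the pocket floor. I'll open partway and back out along the tool axis.

Call:
{"op": "move_arm", "data": {"motion": "0.2 0 0 0 0; 0.2 0 0 0 0; 0.2 0 0 0 0; 0.2 0 0 0 0; 0.2 0 0 -0.02 0; 0.2 0 0 -0.06 0; 0.2 0 0 -0.12 0; 0.2 0 0 -0.2 0; 0.2 -0.05 0 -0.3 0; 0.2 -0.15 0 -0.4 0; 0.2 -0.3 0 -0.5 0; 0.2 -0.45 0 -0.6 0"}}

```text
time: 22.23
position: [0.4754, -0.0014, 0.147]
tool_rot: [0.989, 0.087, 0.121, 0.009]
ft_force: [-0.3, -0.5, -0.5]
grip_width: 0.0523
grip_force: 0.0
```

Call:
{"op": "move_arm", "data": {"motion": "0.2 -0.1 0 -0.1 0; 0.2 -0.2 0 -0.2 0; 0.2 -0.3 0 -0.3 0; 0.2 -0.3 0 -0.4 0; 0.2 -0.3 0 -0.4 0; 0.2 -0.3 0 -0.4 0"}}

```text
time: 22.73
position: [0.4002, -0.0124, 0.2105]
tool_rot: [0.989, 0.086, 0.122, 0.01]
ft_force: [0.4, 0.4, -0.0]
grip_width: 0.0523
grip_force: 0.0
```

```bash
python3 - <<'E'
from h import *
go(); lean()
c,s=np.cos(PSI),np.sin(PSI)
for n in("side","top"):
    im,d,m=cam(n); P=cloud(d,m); D=P-C; X=c*D[...,0]+s*D[...,1]; Y=-s*D[...,0]+c*D[...,1]; Z=P[...,2]
    hsv=cv2.cvtColor(im,cv2.COLOR_RGB2HSV)
    if n=="side":
        b=(d>0)&(hsv[...,0]>100)&(hsv[...,0]<130)&(hsv[...,1]>120)&(abs(X)<.09)&(Z<.1)
        for y0 in(.099,.014,-.071):
            k=b&(abs(Y-y0)<.012); print(y0,k.sum(),"X",np.percentile(X[k],[1,99]).round(4),"Y",np.median(Y[k]).round(4),"Z",np.percentile(Z[k],[2,50,98]).round(4),"slope",np.polyfit(X[k],Z[k],1)[0].round(3))
        cv2.imwrite("pics/s7.png",cv2.resize(im[120:290,180:340],None,fx=3.5,fy=3.5,interpolation=cv2.INTER_CUBIC)[:,:,::-1])
    k=(d>0)&(Z>.048)&(Z<.068)&(X>-.07)&(X<0)&(abs(Y)<.12)
    for y0 in(.085,0,-.085):
        q=k&(abs(Y-y0)<.025); print(n,y0,q.sum(),"X",np.percentile(X[q],[2,98]).round(4),"Y",np.percentile(Y[q],[3,97]).round(4),"Z",np.median(Z[q]).round(4))
    k=(d>0)&(Z>.1)&(Z<.2)&(abs(Y)<.15)&(X>-.03)&(X<.1)
    if n=="top": pass
    print("lid slope",np.polyfit(X[k],Z[k],1),"expect -1.557", k.sum())
E
```

```text
t 22.73 p [ 0.4002 -0.0124  0.2105] yaw 10.22 tilt 14.08 f [ 0.4  0.4 -0. ] w 0.0523 gf 0.0
lean 14.08 az 0.3 q [-0.381  0.208  2.165  0.177  0.547  0.876]
0.099 154 X [-0.0252  0.0609] Y 0.0967 Z [0.0276 0.0402 0.0537] slope -0.034
0.014 147 X [-0.0251  0.0611] Y 0.0116 Z [0.0285 0.0398 0.0534] slope -0.003
-0.071 128 X [-0.0243  0.0608] Y -0.0735 Z [0.0284 0.0403 0.0518] slope -0.014
side 0.085 83 X [-0.0377 -0.0008] Y [0.0697 0.1015] Z 0.0557
side 0 77 X [-0.0402 -0.0012] Y [-0.0153  0.019 ] Z 0.0558
side -0.085 67 X [-0.0383 -0.0011] Y [-0.1014 -0.0655] Z 0.0561
lid slope [-1.5448416   0.24978044] expect -1.557 226
top 0.085 125 X [-0.0375 -0.0011] Y [0.0714 0.0974] Z 0.0574
top 0 129 X [-0.0394 -0.001 ] Y [-0.0127  0.0131] Z 0.0576
top -0.085 123 X [-0.0377 -0.0009] Y [-0.0975 -0.0718] Z 0.0574
lid slope [-1.54324598  0.25053463] expect -1.557 1585
```

View pics/s7.png

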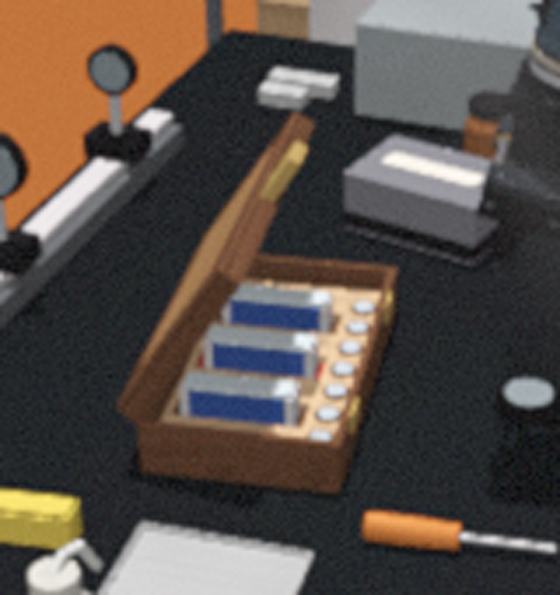

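The three bars lie flat and level side by side in their pockets at (280,310), (262,350) and (240,397). The lid is at its stop, the tool is clear and the other things are where they were.

```bash
python3 -c "
from rig import robot
print(robot.hand_in())"
```

```text
the job is handed in; nothing more can be done
None
```

I opened the lid onto its stop, set the blue reference bar flat and lengthwise in the middle pocket, and handed the job in at about 23 s; one doubt is that joint 3 read about 0.218 rad, just past its 0.22 limit, while I stretched the arm to lean the tool under the lid.

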